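# Push the fitting spacer block into the gluing jig

## Task

Three wooden spacer blocks stand on the maker table; pick the one of middle thickness, which fits the gap between the two cheeks of the gluing jig, and push it down between the cheeks until it is fully home on the jig's board, standing upright, along the gap and about centred in its length. It is snug: sprung felt pads in the gap grip it, so it has to be pushed, not dropped. Leave the other two blocks standing where they are, and let go.

Things in the scene. Friction and masses are not known exactly. Their poses are not given: they have to be found in the camera images.
- spacer: The block to use: plain brown wood, upright on the table, 60 mm long (x), 30 thick (y), 90 tall (z), about 115 g; origin at the centre of its underside; same if turned half round. Grip across the 30 mm near the top: once home its upper 40 mm stand above the cheeks. The pads touch it over its last 25 mm or so of travel; passing them takes a push of a few newtons (under 10 N).
- thin_block: A bystander: brown wooden block like the spacer but 18 mm thick (60 x 18 x 90 mm tall, same axes, origin at the centre of its underside), too thin for the gap. The three blocks may stand in any order, 100 mm or more apart, centre to centre. Leave it standing.
- thick_block: A bystander: brown wooden block 46 mm thick (60 x 46 x 90 mm tall, same axes, origin at the centre of its underside), too thick for the gap. Leave it standing.
- gap_floor (a point): Middle of the gap's floor, on the fixed jig's 12 mm board (150 x 120 mm), 12 mm above the table; x along the gap, y across, z up. Cheeks: 80 long, 20 thick, 50 mm tall above the board. Gap 36 mm wide, open above and at both ends; its top 12 mm flare to a 56 mm mouth. Low on each cheek (up to 32 mm above the board) a slope-topped felt pad stands 4 mm into the gap, yielding sideways on a spring.
Not all that is in view belongs to the job. What is shaped like the spacer but grey or red is not meant. There is more than one size of the part that bears gap_floor; the job needs the smaller.

How it is judged:
At the end, for the whole second after the job is handed in: The spacer stands between the cheeks with its underside within 5 mm of the jig's board, within 18 mm of the middle of the gap lengthwise and 8 mm across, along the gap and upright within 10 degrees, released and at rest (z of spacer in the frame of gap_floor between -0.004 and 0.005 m and x of spacer in the frame of gap_floor between -0.018 and 0.018 m and y of spacer in the frame of gap_floor between -0.008 and 0.008 m and angle between the x axis of spacer and the x axis of gap_floor, either way round below 0.18 rad and angle between spacer's own z axis and vertical below 0.18 rad and linear speed of spacer below 0.02 m/s); the robot touches nothing.
It fails at once if the thin block is shifted by more than 25 mm or tipped over (distance of thin_block from where it was at the start of the episode above 0.025 m or angle between thin_block's own z axis and vertical above 0.5 rad).
It fails at once if the thick block is shifted by more than 25 mm or tipped over (distance of thick_block from where it was at the start of the episode above 0.025 m or angle between thick_block's own z axis and vertical above 0.5 rad).
It also fails if it takes over 32 s, if anything falls off the work surface, if the arm or the gripper's body presses on something with over 40 N, if the wrist force passes 120 N, or if a joint passes its speed limit or range.

## Robot

A 6-joint arm with a two-finger parallel gripper is mounted at the origin on the work surface. World frame = base frame: x ahead of the robot, y to its left, z up, the work surface at z = 0. Lengths are in m, angles in rad, forces in N, time in s.
With the tool pointing down it reaches from about 0.35 to 0.875 m from the base axis. Payload 15.5 kg.
Tool frame: the origin (TCP) lies midway between the tips of the shut fingers; the grasp point (between the pads) lies 19 mm behind it; z points along the fingers, y is the direction in which the jaws open and shut (so a half turn about z gives the same grasp; the last joint's range is limited). The gripper opens to 85 mm and grips with 20 to 120 N. Pads are 22 mm wide; open, the fingers measure 114 mm over their backs; the gripper's body (76 mm by 85 mm) begins 54 mm behind the grasp point. The pads swing forward as they close: fully open they stand 13 mm farther back than shut.
Start: joints at [-1.325, 0.494, 1.345, -0, 1.302, -0.096], TCP at [0.209, -0.589, 0.231] pointing down, gripper open.
Joint ranges: [-2.91, 2.91], [-0.82, 2.16], [0.22, 2.67], [-1.22, 4.37], [0.12, 2.79], [-3.08, 3.08]. Speed limits (rad/s): [1.89, 1.89, 2.57, 3.01, 3.01, 3.01].

## Interface

Orientations are given as a unit quaternion [w, x, y, z].
In Python, from rig import env, cams, order, find_in, pinpoint gives the robot as it stands.
- The arm moves only by the tool send_rows, never from a script. Its argument "increments" is a list that holds one entry, the list of rows, each a list of 5 numbers: the shift along the tool's x, y, z in cm, then the turn about the tool's z in rad, then the closure, from -1 (fully open) to 1 (shut). In form: [[[dx, dy, dz, roll, jaw], ...]]. A call has exactly 10 rows; each row is the pose to reach, as a shift and turn from the pose commanded when the call began, along the tool's axes at that moment; what a row does not reach only later rows make up. A row lasts 1/8 s, in which the tool goes at most 62.5 mm and 10.7 degrees, less where a joint would pass 70% of its speed; a pose out of reach is approached as far as the arm can. A call with a gripper value outside its range is refused whole. The fingers move at their own pace and stop on an object; "grip_force" is the grip in N (left out, the last holds). Time passes only in rows, so rows that repeat a pose let the fingers close, or fill a call up. It gives the time, the measured TCP pose, the force and the opening at its end, in the units of the state.
- env.get_obs(): the state, without advancing time (a new reading comes with each control period).
- cams.read_camera(name): name is "scene" or "side" or "wrist"; returns the picture (400x640x3 uint8, red, green, blue); there is no depth.
- cams.get_calibration(name): a dict with "vfov" (degrees; the focal length in pixels is half the picture's height over the tangent of half this angle, whatever the lens; pixels are square), "cx", "cy" (the principal point, pixels), "xyz" and "rotation" of the camera in the world; the wrist camera has in their place "mount" (4x4, takes a point from camera to tool coordinates, whose origin is the TCP and whose axes are the flange's). Camera axes: x right, y down, z forward; pixel columns grow to the right and rows downward; lengths in m; the calibration is good to about 2 mm. The wrist camera is an equidistant fisheye: a pixel r from the principal point sees the ray r / f radians off the axis. A picture is of the moment at which its call begins: read the wrist's pose just before it. get_calibration takes no time and is no camera call.
- order.close_job(): hands the job in, once; it reports no verdict.
Trained networks look in the newest picture that a camera, given by its name, has taken for a name from the list of things; names that differ only in an ending like _2 or _b are one class to them, and where a whole thing is asked for, a point or a joint stands for the part that bears it (a point fixed in the world has none). Each returns a list of dicts, best first, with "p" (0 to 1); they miss things now and then, are a little off and sometimes report something else, mostly with a low value. They report only what shows in the picture. A call takes as long as a camera call. They do not tell look-alikes from the thing itself.
- find_in(name, camera): "at" ([x, y, z] in m, in world coordinates, good to about 4 mm: the middle of the surface that is visible of it).
- pinpoint(name, camera): "at" ([x, y, z] in m, in world coordinates, good to about 4 mm: a listed point, or the origin of a listed thing).
The state is a dict: "t": time; "joint_pos": joint angles; "dq": joint speeds; "tau": joint torques, N m; "ee_pos": TCP position; "ee_rot": TCP orientation; "force": force on the tool from outside, world axes, zero at the start; "ft_torque": the same for the moment, N m; "width": opening from 0.0 (shut) to 1.0 (fully open).
Only numpy, scipy, OpenCV 4.12 (cv2) and the standard library are available. Lean on these libraries where they do the work, as an engineer would, in place of code of your own. Each camera call takes 0.05 s, during which the arm holds its last target. There are 200 camera calls.

## Working session

There is one attempt and no reset: what is moved stays moved. The work goes in short steps, Python scripts to look and compute and a tool call to move; the robot and the scene stay as the last step left them, time stands still between calls to the robot, and variables do not carry over. Pictures are saved under pics/ and viewed, about 8 in all and at most 12, crops included, and the job is handed in when it is done.

Besides the shell and the picture viewer there is one more tool, called after "Emit:" as name(argument=value, ...) on one line, values as JSON. send_rows: Moves the arm, as the interface text tells. Its arguments: {"type":"object","properties":{"increments":{"type":"array","items":{"type":"array","items":{"type":"array","items":{"type":"number"}}}},"grip_force":{"type":"number"}},"required":["increments"]}

```bash
ls; mkdir -p pics
python3 - <<'E'
from rig import env,cams,order,find_in,pinpoint
import cv2,numpy as np
o=env.get_obs();print(o['t'],o['ee_pos'],o['ee_rot'],o['width'])
for c in ['scene','side']:
    im=cams.read_camera(c);cv2.imwrite(f'pics/{c}0.png',im[:,:,::-1])
    k=cams.get_calibration(c);print(c,k)
    for n in ['spacer','thin_block','thick_block','gap_floor']:
        print(n,'P',[(np.round(d['at'],3).tolist(),round(d['p'],2)) for d in pinpoint(n,c)][:5])
print(cams.get_calibration('wrist'))
E
```

```text
pics
0.0 [ 0.20881362 -0.58868143  0.23069305] [-6.27207291e-04  9.85518180e-01  1.69568633e-01 -4.46696865e-05] 1.0051348148700971
scene {'vfov': 56.70445644560857, 'cx': 322.64100827168966, 'cy': 207.82996069459995, 'xyz': array([0.71062979, 0.42541817, 0.864533  ]), 'rotation': array([-0.06560488,  0.24218674,  0.93335702, -0.25668318])}
spacer P [([0.352, -0.248, -0.001], 0.9), ([0.462, -0.236, 0.002], 0.7), ([0.555, -0.241, -0.002], 0.68)]
thin_block P [([0.475, -0.118, 0.001], 0.88)]
thick_block P [([0.505, -0.378, -0.005], 0.56)]
gap_floor P [([0.495, 0.388, 0.014], 0.92), ([0.542, 0.161, 0.012], 0.74)]
side {'vfov': 47.04903429117921, 'cx': 314.78031463744816, 'cy': 199.3398953714517, 'xyz': array([0.28344449, 0.72756062, 0.78745188]), 'rotation': array([ 0.05622475, -0.11346869,  0.91508157, -0.3828699 ])}
spacer P [([0.554, -0.241, 0.001], 0.83), ([0.456, -0.243, 0.002], 0.65)]
thin_block P [([0.487, -0.114, 0.001], 0.85)]
thick_block P [([0.501, -0.378, -0.003], 0.74)]
gap_floor P [([0.496, 0.389, 0.014], 0.89), ([0.547, 0.156, 0.014], 0.78)]
{'vfov': 65.70646984690485, 'cx': 313.30481213311043, 'cy': 200.20308738133198, 'mount': array([[ 1.34775101e-03, -9.52504125e-01, -3.04522701e-01,
         7.87817852e-02],
       [ 9.99999050e-01,  1.37180721e-03,  1.34957778e-04,
        -3.38696208e-04],
       [ 2.89198595e-04, -3.04522593e-01,  9.52505069e-01,
        -1.42642830e-01],
       [ 0.00000000e+00,  0.00000000e+00,  0.00000000e+00,
         1.00000000e+00]])}
```

View pics/scene0.png

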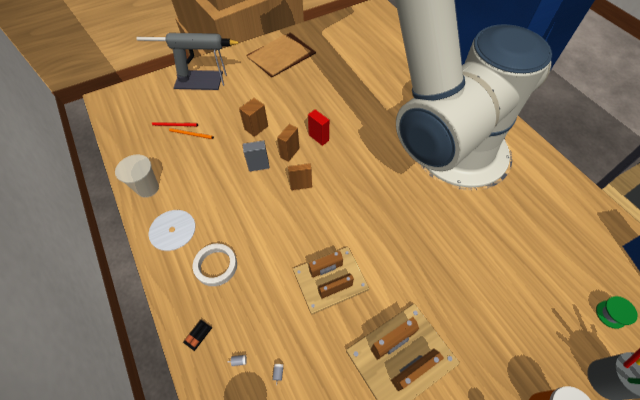

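View pics/side0.png

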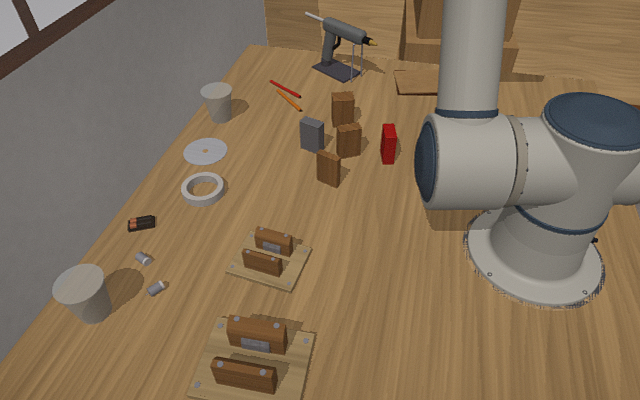

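Scene view: brown blocks at (254,118) thick, (289,142) middle and (300,177) thin. The look-alikes are grey at (256,156) and red at (318,127). The smaller jig is at (330,278) and the larger at (402,353). The spacer is probably the brown block at (289,142). I'll enlarge to confirm.

Run:
```python
import cv2,numpy as np
a=cv2.imread('pics/scene0.png');b=cv2.imread('pics/side0.png')
def crop(i,x,y,w,h,W,H):
    c=cv2.resize(i[y:y+h,x:x+w],(W,H),interpolation=cv2.INTER_CUBIC)
    s=W/w
    for k in range(x-x%10+10,x+w,10): cv2.line(c,(int((k-x)*s),0),(int((k-x)*s),5 if k%50 else 14),(0,255,255),1)
    for k in range(y-y%10+10,y+h,10): cv2.line(c,(0,int((k-y)*s)),(5 if k%50 else 14,int((k-y)*s)),(0,255,255),1)
    return c
top=np.hstack([crop(a,235,90,100,75*4//3,400,400)[:400],crop(b,300,85,100,100,400,400)])
bot=np.hstack([crop(a,280,240,100,50*2-20,250,200),crop(a,290,240,80,64,250,200),crop(b,220,222,100,80,250,200)])[:,250:]
bot=cv2.copyMakeBorder(bot,0,0,0,300,cv2.BORDER_CONSTANT)
cv2.imwrite('pics/crop1.png',np.vstack([top,bot]))
```

```text
(no output)
```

View pics/crop1.png

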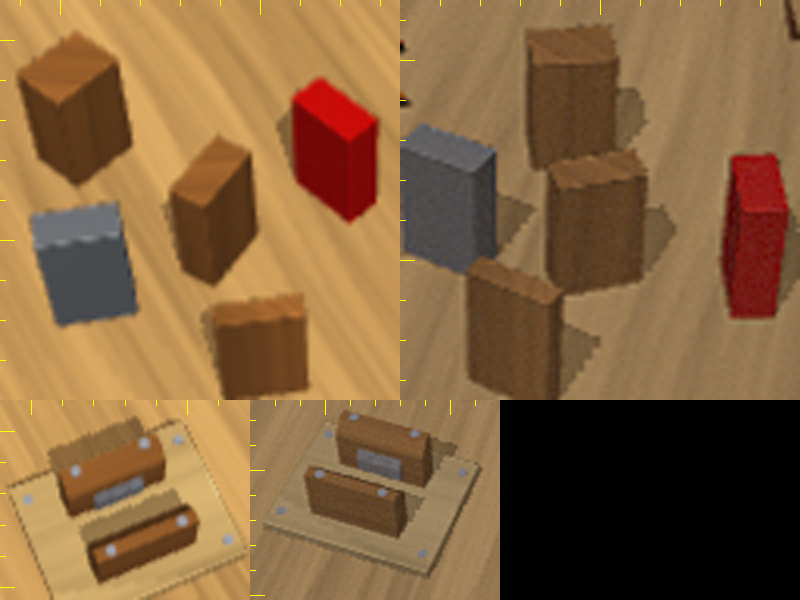

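```bash
cat > h.py <<'E'
import numpy as np,cv2
from rig import env,cams,order,find_in,pinpoint
from scipy.spatial.transform import Rotation as R
def Rq(q): return R.from_quat(np.r_[q[1:],q[0]]).as_matrix()
def bp(c,uv,z):
    k=cams.get_calibration(c);f=200/np.tan(np.radians(k['vfov'])/2)
    r=np.array(k['rotation']);M=Rq(r) if r.size==4 else r
    uv=np.atleast_2d(uv);d=np.c_[(uv-[k['cx'],k['cy']])/f,np.ones(len(uv))]@M.T
    p=np.array(k['xyz']);return p+d*((z-p[2])/d[:,2])[:,None]
def wray(uv,o):
    k=cams.get_calibration('wrist');f=200/np.tan(np.radians(k['vfov'])/2)
    v=np.atleast_2d(uv)-[k['cx'],k['cy']];r=np.linalg.norm(v,axis=1,keepdims=True);t=r/f
    d=np.c_[np.sin(t)*v/r,np.cos(t)];T=Rq(o['ee_rot']);m=k['mount']
    return np.array(o['ee_pos'])+T@m[:3,3], d@(T@m[:3,:3]).T
def wproj(P,o):
    k=cams.get_calibration('wrist');f=200/np.tan(np.radians(k['vfov'])/2)
    T=Rq(o['ee_rot']);m=k['mount'];c=np.array(o['ee_pos'])+T@m[:3,3]
    d=(np.atleast_2d(P)-c)@(T@m[:3,:3]);n=np.linalg.norm(d[:,:2],axis=1,keepdims=True)
    t=np.arctan2(n,d[:,2:]);return d[:,:2]/n*t*f+[k['cx'],k['cy']]
E
python3 - <<'E'
from h import *
def rep(n,P):
    print(n,np.round(P[:,:2],3).tolist(),'mean',P.mean(0).round(4))
    for i in range(len(P)):
        d=np.roll(P,-1,0)[i]-P[i];print('  len %.3f yaw %.1f'%(np.linalg.norm(d[:2]),np.degrees(np.arctan2(d[1],d[0]))))
s=np.array([(170,190),(205,207),(251,153),(217,136)])/4+[235,90]
t=np.array([(147,164),(155,188),(247,177),(235,150)])/4+[300,85]
rep('sc',bp('scene',s,.09));rep('si',bp('side',t,.09))
j=np.array([(15,122),(180,175),(230,66),(75,22)])/2.5+[220,222]
rep('jig side',bp('side',j,.012))
rep('jig scene',bp('scene',np.array([(10,88),(182,20),(245,155)])/3.125+[290,240],.012))
for n,p in (('red',[(293,95),(350,138),(378,120),(320,78)]),('grey',[(30,215),(38,247),(121,232),(118,203)])):
    rep(n,bp('scene',np.array(p)/4+[235,90],.09))
print(np.degrees(np.arctan2(*Rq(env.get_obs()['ee_rot'])[1::-1,1])), Rq(env.get_obs()['ee_rot']).round(3).tolist())
E
```

```text
sc [[0.487, -0.234], [0.473, -0.209], [0.424, -0.237], [0.437, -0.263]] mean [ 0.4553 -0.2356  0.09  ]
  len 0.029 yaw 119.4
  len 0.057 yaw -150.2
  len 0.029 yaw -62.2
  len 0.058 yaw 29.9
si [[0.485, -0.233], [0.474, -0.208], [0.42, -0.233], [0.433, -0.261]] mean [ 0.453  -0.2339  0.09  ]
  len 0.026 yaw 113.6
  len 0.060 yaw -155.4
  len 0.030 yaw -64.8
  len 0.060 yaw 28.4
jig side [[0.62, 0.216], [0.471, 0.233], [0.461, 0.115], [0.61, 0.099]] mean [0.5409 0.1655 0.012 ]
  len 0.150 yaw 173.4
  len 0.119 yaw -95.0
  len 0.150 yaw -6.2
  len 0.118 yaw 85.1
jig scene [[0.612, 0.096], [0.464, 0.112], [0.481, 0.231]] mean [0.519  0.1465 0.012 ]
  len 0.148 yaw 174.0
  len 0.120 yaw 82.3
  len 0.188 yaw -45.7
red [[0.372, -0.272], [0.356, -0.216], [0.331, -0.221], [0.347, -0.277]] mean [ 0.3516 -0.2463  0.09  ]
  len 0.058 yaw 105.5
  len 0.026 yaw -168.3
  len 0.058 yaw -73.8
  len 0.025 yaw 12.1
grey [[0.58, -0.26], [0.586, -0.232], [0.532, -0.216], [0.523, -0.241]] mean [ 0.5554 -0.2372  0.09  ]
  len 0.029 yaw 77.8
  len 0.056 yaw 164.2
  len 0.026 yaw -110.0
  len 0.060 yaw -18.9
-70.47368190280659 [[0.942, 0.334, -0.0], [0.334, -0.942, 0.0], [0.0, -0.0, -1.0]]
```

Emit:
send_rows(increments=[[[5,-3.6,0,0,-1],[10,-7.2,0,-0.03,-1],[15,-10.7,0,-0.06,-1],[20,-14.3,0.5,-0.09,-1],[25,-17.9,1,-0.12,-1],[30,-21.5,2,-0.15,-1],[35,-25,3,-0.17,-1],[35,-25,3,-0.17,-1],[35,-25,3,-0.17,-1],[35,-25,3,-0.17,-1]]], grip_force=60)

```text
t: 1.75
ee_pos: [0.4548, -0.2375, 0.2015]
ee_rot: [0.0, 0.968, 0.252, 0.0]
force: [0.3, -0.3, -0.3]
width: 1.001
```

```bash
cat >> h.py <<'E'
def box(im,o,c,yaw,L,W,z,col):
    a=np.radians(yaw);x=np.array([np.cos(a),np.sin(a)]);y=np.array([-x[1],x[0]])
    P=[np.r_[np.array(c)+s*x*L/2+t*y*W/2,z] for s,t in ((1,1),(1,-1),(-1,-1),(-1,1))]
    cv2.polylines(im,[np.int32(wproj(P,o).round())],True,col,1)
E
python3 - <<'E'
from h import *
o=env.get_obs();im=cams.read_camera('wrist')[:,:,::-1].copy()
print(o['t'],o['ee_pos'],Rq(o['ee_rot']).round(3).tolist())
for n in ['spacer']: print([(np.round(d['at'],3),d['p']) for d in pinpoint(n,'wrist')])
cv2.imwrite('pics/w1raw.png',im)
box(im,o,(.455,-.236),29,.06,.03,.09,(0,255,255));box(im,o,(.455,-.236),29,.06,.03,.0,(255,255,0))
cv2.imwrite('pics/w1.png',im)
E
```

```text
1.75 [ 0.45478464 -0.2375304   0.20150122] [[0.873, 0.488, 0.0], [0.488, -0.873, -0.0], [0.0, 0.0, -1.0]]
[(array([ 0.455, -0.242, -0.004]), 0.9), (array([ 0.35 , -0.245, -0.002]), 0.9), (array([ 0.555, -0.242,  0.   ]), 0.66)]
```

View pics/w1.png

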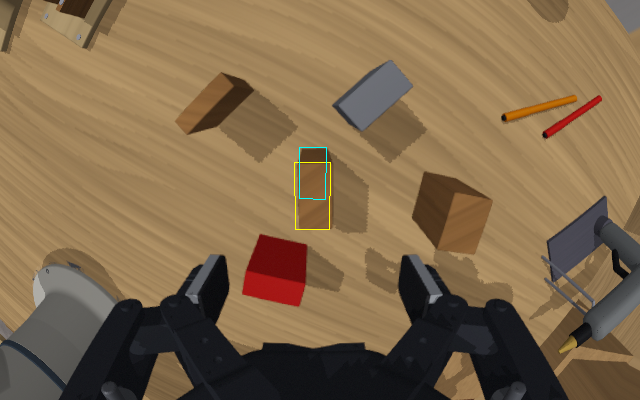

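The wrist view shows the drawn outline sitting on the middle block's top, (295–331, 162–230), with the fingers clear of the red and grey blocks. I'll descend and grip.

Emit:
send_rows(increments=[[[0,0,4,0,-1],[0,0,8,0,-1],[0,0,11,0,-1],[0,0,13,0,-1],[0,0,14.3,0,-1],[0,0,14.3,0,-1],[0,0,14.3,0,1],[0,0,14.3,0,1],[0,0,14.3,0,1],[0,0,14.3,0,1]]], grip_force=60)

```text
t: 3.1
ee_pos: [0.4556, -0.2368, 0.0589]
ee_rot: [0.001, 0.968, 0.253, 0.0]
force: [-1.1, -1.7, 6.5]
width: 0.343
```

Emit:
send_rows(increments=[[[0,0,-4,0,1],[0,0,-9,0,1],[0,0,-14,0,1],[3.4,-3.8,-16,0,1],[7.5,-8.4,-16,0.12,1],[12,-13.5,-16,0.25,1],[17,-19,-16,0.37,1],[22,-24.7,-16,0.5,1],[27.2,-30.5,-16,0.61,1],[27.2,-30.5,-16,0.61,1]]])

```text
t: 4.35
ee_pos: [0.5434, 0.1652, 0.2184]
ee_rot: [-0.0, 0.999, -0.05, 0.0]
force: [0.7, -0.9, -0.7]
width: 0.342
```

Run:
```python
from h import *
o=env.get_obs();im=cams.read_camera('wrist')[:,:,::-1].copy()
print(o['t'],o['ee_pos'],Rq(o['ee_rot']).round(3).tolist(),o['width'],o['force'])
for c in ['wrist','scene','side']:
    if c!='wrist': cv2.imwrite(f'pics/{c}2.png',cams.read_camera(c)[:,:,::-1])
    print(c,[(np.round(d['at'],3),round(d['p'],2)) for d in pinpoint('gap_floor',c)],[(np.round(d['at'],3),round(d['p'],2)) for d in pinpoint('spacer',c)][:3])
c=(.544,.162);y=-6
box(im,o,c,y,.15,.12,.012,(0,255,255));box(im,o,c,y,.08,.056,.062,(255,255,0));box(im,o,c,y,.08,.036,.012,(255,0,255))
cv2.imwrite('pics/w2.png',im)
```

```text
4.35 [0.54335704 0.16524188 0.21839675] [[0.995, -0.1, 0.0], [-0.1, -0.995, 0.0], [0.0, -0.0, -1.0]] 0.3421290797795571 [ 0.65040817 -0.93048376 -0.74211407]
wrist [(array([0.544, 0.157, 0.008]), 0.91), (array([0.495, 0.393, 0.013]), 0.8)] [(array([0.543, 0.162, 0.157]), 0.95), (array([ 0.555, -0.245,  0.003]), 0.86), (array([ 0.347, -0.245, -0.001]), 0.82)]
scene [(array([0.493, 0.389, 0.015]), 0.68), (array([0.543, 0.162, 0.012]), 0.67), (array([ 0.507, -0.379, -0.001]), 0.61)] [(array([0.547, 0.164, 0.158]), 0.74), (array([ 0.553, -0.238, -0.004]), 0.56)]
side [(array([0.498, 0.39 , 0.014]), 0.95), (array([0.545, 0.16 , 0.016]), 0.88)] [(array([0.546, 0.158, 0.161]), 0.8), (array([ 0.553, -0.24 ,  0.001]), 0.64), (array([ 0.352, -0.247,  0.001]), 0.61)]
```

View pics/w2.png

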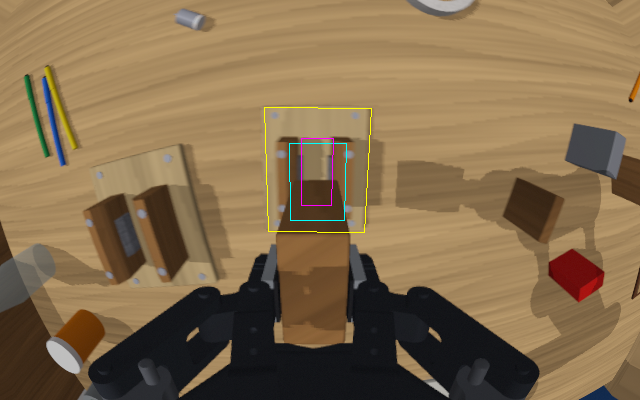

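The wrist view shows the block held above the small jig, with the board outline (265–372, 108–232) fitting well. I'll enlarge it to check the sideways fit and yaw.

Run:
```python
import cv2
i=cv2.imread('pics/w2.png')[95:245,225:425]
cv2.imwrite('pics/w2c.png',cv2.resize(i,None,fx=4,fy=4,interpolation=cv2.INTER_CUBIC))
```

```text
(no output)
```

View pics/w2c.png

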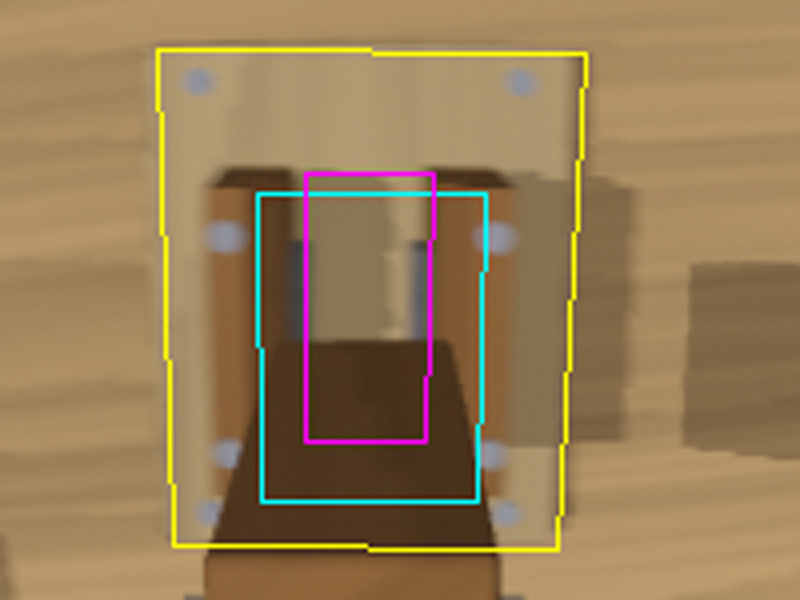

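Block and gap midlines agree within about 1 mm and the yaw is good. I'll lower into the mouth and press gently.

Emit:
send_rows(increments=[[[0.2,0,3,0,1],[0.2,0,6,0,1],[0.2,0,8.5,0,1],[0.2,0,9.5,0,1],[0.2,0,10.2,0,1],[0.2,0,10.9,0,1],[0.2,0,11.4,0,1],[0.2,0,11.8,0,1],[0.2,0,12.2,0,1],[0.2,0,12.2,0,1]]], grip_force=80)

```text
t: 6.05
ee_pos: [0.5452, 0.1624, 0.0961]
ee_rot: [0.0, 0.999, -0.05, -0.0]
force: [0.6, 0.8, -0.8]
width: 0.341
```

Emit:
send_rows(increments=[[[0,-0.2,0,0,1],[0,-0.2,0.3,0,1],[0,-0.2,0.7,0,1],[0,-0.2,1.1,0,1],[0,-0.2,1.5,0,1],[0,-0.2,1.8,0,1],[0,-0.2,2.1,0,1],[0,-0.2,2.4,0,1],[0,-0.2,2.5,0,1],[0,-0.2,2.5,0,1]]])

```text
t: 7.3
ee_pos: [0.5455, 0.1644, 0.0711]
ee_rot: [0.0, 0.999, -0.05, -0.0]
force: [1.5, -2.2, -1.6]
width: 0.337
```

Run:
```python
from h import *
o=env.get_obs();print(o['ee_pos'],o['force'],o['width'])
for c in ['scene','side']:
    im=cams.read_camera(c);cv2.imwrite(f'pics/{c}3.png',im[:,:,::-1])
    print(c,[(np.round(d['at'],3),round(d['p'],2)) for d in pinpoint('spacer',c)][:3])
a=cv2.imread('pics/scene3.png')[200:320,270:390];b=cv2.imread('pics/side3.png')[190:310,210:330]
cv2.imwrite('pics/c3.png',cv2.resize(np.hstack([a,b]),(800,400),interpolation=cv2.INTER_CUBIC))
```

```text
[0.5454832  0.16435085 0.07109685] [ 1.54652886 -2.21150123 -1.5541209 ] 0.3372772460304679
scene [(array([ 0.555, -0.239, -0.004]), 0.6), (array([ 0.351, -0.249,  0.001]), 0.52), (array([0.547, 0.163, 0.013]), 0.49)]
side [(array([ 0.55 , -0.241,  0.001]), 0.86), (array([ 0.349, -0.247,  0.003]), 0.86), (array([0.544, 0.161, 0.008]), 0.59)]
```

View pics/c3.png

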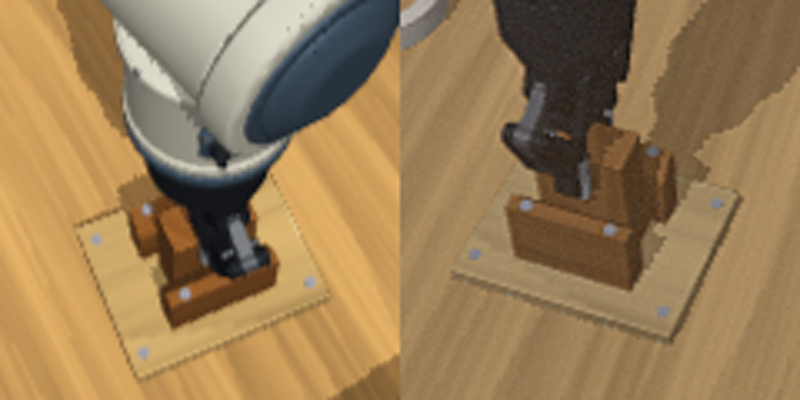

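Both views show the block between the cheeks, along the gap and upright. No floor reaction yet, so I'll press a little more.

Emit:
send_rows(increments=[[[0,0,0.1,0,1],[0,0,0.1,0,1],[0,0,0.15,0,1],[0,0,0.15,0,1],[0,0,0.2,0,1],[0,0,0.2,0,1],[0,0,0.2,0,1],[0,0,0.2,0,1],[0,0,0.2,0,1],[0,0,0.2,0,1]]])

```text
t: 8.75
ee_pos: [0.5458, 0.1643, 0.0708]
ee_rot: [-0.0, 0.999, -0.05, 0.001]
force: [-7.0, -5.4, 29.8]
width: 0.334
```

Floor reached: force rose to 30 N with only 0.3 mm of motion. I'll ease off, open and retreat.

Emit:
send_rows(increments=[[[0,0,0,0,1],[0,0,0,0,-1],[0,0,0,0,-1],[0,0,0,0,-1],[0,0,0,0,-1],[0,0,-1,0,-1],[0,0,-4,0,-1],[0,0,-8,0,-1],[0,0,-13,0,-1],[0,0,-13,0,-1]]])

```text
t: 10.0
ee_pos: [0.5475, 0.1648, 0.2035]
ee_rot: [-0.001, 0.999, -0.05, 0.003]
force: [0.3, 0.2, -0.3]
width: 0.998
```

Run:
```python
from h import *
o=env.get_obs();print(o['t'],o['ee_pos'],o['force'],o['width'])
for c in ['scene','side','wrist']:
    im=cams.read_camera(c);cv2.imwrite(f'pics/{c}4.png',im[:,:,::-1])
    print(c,[(n,np.round(d['at'],3),round(d['p'],2)) for n in ('spacer','gap_floor','thin_block','thick_block') for d in pinpoint(n,c)])
i=cv2.imread('pics/wrist4.png')
box(i,o,(.5455,.1643),-5.7,.06,.03,.102,(0,255,255))
b=cv2.imread('pics/side4.png')[190:310,210:330]
cv2.imwrite('pics/c4.png',np.hstack([cv2.resize(i[80:280,200:400],(400,400)),cv2.resize(b,(400,400),interpolation=cv2.INTER_CUBIC)]))
```

```text
10.0 [0.54749537 0.16481058 0.2035093 ] [ 0.29202845  0.18350318 -0.28148246] 0.9984177972857139
scene [('spacer', array([ 0.554, -0.24 , -0.004]), 0.91), ('spacer', array([0.548, 0.16 , 0.014]), 0.69), ('gap_floor', array([0.495, 0.389, 0.015]), 0.9), ('gap_floor', array([0.542, 0.161, 0.009]), 0.73), ('thin_block', array([ 0.478, -0.119,  0.002]), 0.57), ('thick_block', array([ 0.505, -0.377, -0.003]), 0.58)]
side [('spacer', array([0.548, 0.16 , 0.012]), 0.97), ('spacer', array([ 0.553, -0.24 ,  0.002]), 0.64), ('spacer', array([ 0.35 , -0.249,  0.001]), 0.6), ('spacer', array([ 0.484, -0.115,  0.001]), 0.29), ('gap_floor', array([0.546, 0.162, 0.016]), 0.81), ('gap_floor', array([0.497, 0.391, 0.013]), 0.61), ('thin_block', array([ 0.484, -0.116,  0.001]), 0.92), ('thick_block', array([ 0.503, -0.378, -0.004]), 0.79)]
wrist [('spacer', array([ 0.553, -0.244,  0.003]), 0.83), ('spacer', array([ 0.35 , -0.247,  0.001]), 0.81), ('spacer', array([0.545, 0.157, 0.007]), 0.64), ('gap_floor', array([0.496, 0.392, 0.011]), 0.91), ('thin_block', array([ 0.479, -0.113, -0.   ]), 0.74), ('thick_block', array([ 0.503, -0.379,  0.   ]), 0.59)]
```

View pics/c4.png

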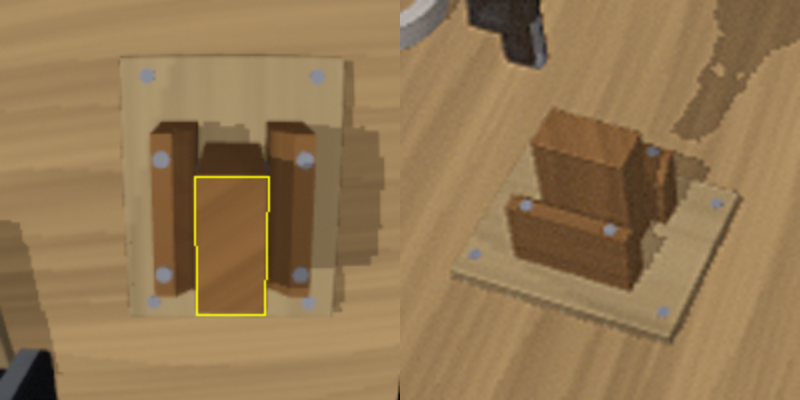

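The block's top matches the outline drawn at z = 0.102, so it is fully home, centred and straight. The gripper is clear and the bystanders haven't moved.

```bash
python3 -c "
from rig import order
print(order.close_job())"
```

```text
the job is handed in; nothing more can be done
None
```

The middle-thickness block is pushed home between the cheeks of the smaller jig and released. The job was handed in at about 10.5 s; no verdict is reported.

- **Seating:** pressing raised the force to 30 N with only 0.3 mm of motion, so the block is on the board. In the final wrist picture its top lies on the outline drawn for 102 mm height, where a fully seated block should be.
- **Position:** the block looks upright, along the gap and about centred. The networks put it within 6 mm of the gap's middle lengthwise and about 2 mm across.
- **Bystanders:** the thin and thick blocks were found where they started, to within the networks' error. The gripper is open and about 10 cm above the block.
- **Disagreements:**
  - I saw no clear pad resistance of a few newtons: the force was near zero when I read it just above the board.
  - In its last picture the wrist-camera network put the block about 5 mm lower than its true height, and it did not find the small jig at all. The scene and side cameras put the block's underside at 12–14 mm, against the board's 12 mm.

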